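# Stack a power module in its inspection nest

### The arm

A 6-joint arm with a two-finger parallel gripper is mounted at the origin on the work surface. World frame = base frame: x ahead of the robot, y to its left, z up, the work surface at z = 0. Lengths are in m, angles in rad, forces in N, time in s.
With the tool pointing down it reaches from about 0.275 to 0.875 m from the base axis. Payload 12.5 kg.
Tool frame: the origin (TCP) lies at the very end of the fingers, on their centre line; the grasp point (between the pads) lies 19 mm behind it; z points along the fingers, y is the line along which they close (so a half turn about z gives the same grasp; the last joint's range is limited). The gripper opens to 85 mm and grips with 20 to 120 N. Pads are 22 mm wide; open, the fingers measure 114 mm over their backs; the gripper's body (76 mm by 85 mm) begins 54 mm behind the grasp point. The pads swing forward as they close: fully open they stand 13 mm farther back than shut.
Start: joints at [-1.405, 0.351, 1.652, -0, 1.139, -0.085], TCP at [0.137, -0.533, 0.231] pointing down, gripper open.
Joint ranges: [-2.75, 2.75], [-0.79, 2.1], [0.01, 2.65], [-1.57, 4.71], [0.07, 3.14], [-2.87, 2.87]. Speed limits (rad/s): [2.22, 2.22, 2.79, 3.14, 3.14, 3.14].

### API

Orientations are given as a 3x3 rotation matrix whose columns are the frame's x, y, z axes.
In Python, from bench import manip gives the robot as it stands. Calls block until the motion is done:
- manip.move_ptp(position, orientation): joint-space move of the TCP to a pose.
- manip.move_l(position, attitude=None, max_speed=0.15): straight line of the TCP; attitude=None keeps the orientation; max_speed is the mean speed in m/s.
- manip.move_j(angles): joint-space move.
- manip.set_gripper(opening, effort=None): opening from 0.0 (shut) to 1.0 (fully open); effort is the grip in N (None keeps the last); returns when the fingers have stopped.
- manip.dwell(seconds).
- manip.inverse_kinematics(position, orientation): joint angles nearest the present ones, or None.
- manip.grab_frame(name): name is "side" or "top" or "wrist"; returns (picture, depth): 400x640x3 uint8, red, green, blue; 400x640 float32, m along the optical axis (not along the pixel's ray), 0 where there is no reading.
- manip.get_calibration(name): a dict with "camera_matrix" (3x3 intrinsics, pixels), "k1" (the pictures are not rectified: a ray, as slopes to the right and down, at radius r is drawn at 1 + k1 r^2 times it, then the intrinsics apply), "R" (3x3) and "t" (3): a world point X has camera coordinates R X + t. Camera axes: x right, y down, z forward; pixel columns grow to the right and rows downward; lengths in m; the calibration is good to about 2 mm. A picture is of the moment at which its call begins: read the wrist's pose just before it. get_calibration takes no time and is no camera call; for the wrist camera it gives the pose at the moment of the call.
A pose or a line that the arm cannot do raises manip.Unreachable and nothing moves.
- manip.sign_off(): hands the job in; it is judged then, once.
Trained networks look in the newest picture that a camera, given by its name, has taken for a name from the list of things; names that differ only in an ending like _2 or _b are one class to them, and where a whole thing is asked for, a point or a joint stands for the part that bears it (a point fixed in the world has none). Each returns a list of dicts, best first, with "confidence" (0 to 1); they miss things now and then, are a little off and sometimes report something else, mostly with a low value. They report only what shows in the picture. A call takes as long as a camera call. They do not tell look-alikes from the thing itself.
- manip.look_for(camera, name): "at" ([x, y, z] in m, in world coordinates, good to about 4 mm: the middle of the surface that is visible of it).
Readings, each from a call of its own:
- manip.current_time(): time.
- manip.current_qpos(): joint angles.
- manip.current_joint_vel(): joint speeds.
- manip.current_joint_torque(): joint torques, N m.
- manip.current_ee_pos(): TCP position.
- manip.current_tcp_rot(): TCP orientation.
- manip.current_force(): force on the tool from outside, world axes, zero at the start.
- manip.current_ft_torque(): the same for the moment, N m.
- manip.current_grip_width(): opening from 0.0 (shut) to 1.0 (fully open).
- manip.current_grip_force(): force on a finger pad.
Only numpy, scipy, OpenCV 4.12 (cv2) and the standard library are available. Lean on these libraries where they do the work, as an engineer would, in place of code of your own. Each camera call takes 0.05 s, during which the arm holds its last target. There are 200 camera calls.

### The job

Build up the power module in the black assembly nest, from the bottom: first the finned aluminium heat sink, flat on the nest's floor between the four corner brackets, then the green circuit board on the heat sink, then the steel shield cover on the board, and last the brass hold-down weight upright on the cover. Each piece lies centred on the one below, long sides parallel and the same way up as it lay on the bench, and is set down gently, not dropped; leave the flux jar, solder spool and screwdriver where they are.

Things in the scene. Friction and masses are not known exactly. Their poses are not given: they have to be found in the camera images.
- nest: Assembly nest, fixed: black plate 140 x 110 mm, 10 mm thick, with four L-shaped aluminium corner brackets standing 10 mm above it, each 22 mm along both sides; mid-sides are open. Pocket between brackets 106 x 76 mm (8 mm round the heat sink), floor 10 mm above the bench. Left or right of the vise. Origin: centre of underside; x along the long side, z up, within 0.3 rad of world x.
- heat_sink: Heat sink: aluminium block 90 x 60 mm, 25 mm high, flat 6 mm base plate with four small dark holes on top, seven thin fins along x below; the outer fins are flush with the long sides, grip across the 60 mm. About 140 g. Origin: centre of underside; x along the long side, z up, within 0.5 rad of world x.
- board: Circuit board: green, 80 x 50 mm, 3 mm thick, with a black header strip (70 x 9 mm, 9 mm tall) flush with each long edge and an equally tall grey module 36 x 24 mm in the middle: 12 mm high in all; what lies on it rests at 12 mm. Grip across the 50 mm. About 60 g. Origin: centre of underside; x along the long side, z up, within 0.5 rad of world x.
- cover: Shield cover: closed flat steel box 64 x 40 mm, 14 mm high, with five dark slots on its flat top; grip across the 40 mm width. About 70 g. Origin: centre of its underside; x along the long side, z up. Yaw within 0.5 rad of the world's x.
- weight: Hold-down weight: upright brass cylinder 40 mm in diameter and 22 mm high with a brass knob 18 mm in diameter on top, overall 38 mm high; grip its cylinder. About 260 g. Origin: centre of its underside, z up.
- flux_jar: Bystander: closed jar, 42 mm in diameter, 45 mm high, loose. Origin: centre of its underside. Not to be moved.
- spool: Bystander: solder spool standing on one of its white flanges, 56 mm in diameter, 40 mm high, loose. Origin: centre of its underside. Not to be moved.
- screwdriver: Bystander: screwdriver 190 mm long lying loose across the bench beyond nest and vise. Its x axis runs from handle to tip. Not to be moved.
- vise: Bystander: blue board vise, fixed, about 140 x 100 mm, 50 mm high, beside the nest. Origin: about the centre of its underside, z up.
Mind the look-alikes: they are no part of the job. There is more than one size of the heat_sink; the one meant has the size given above.

How it is judged:
On the way, in this order (a step that is already met when the one before it is completed fails the run):
1. the heat sink lies flat in the nest's pocket (horizontal distance between heat_sink and nest below 0.012 m and z of heat_sink in the frame of nest between 0.007 and 0.013 m and angle between heat_sink's own z axis and vertical below 0.1 rad and angle between the x axis of heat_sink and the x axis of nest, either way round below 0.2 rad and linear speed of heat_sink below 0.03 m/s), for 0.2 s.
2. the board lies on the heat sink (horizontal distance between board and heat_sink below 0.01 m and z of board in the frame of heat_sink between 0.022 and 0.028 m and angle between board's own z axis and vertical below 0.1 rad and angle between the x axis of board and the x axis of heat_sink, either way round below 0.2 rad and linear speed of board below 0.03 m/s), for 0.2 s.
3. the cover lies on the board (horizontal distance between cover and board below 0.01 m and z of cover in the frame of board between 0.009 and 0.015 m and angle between cover's own z axis and vertical below 0.1 rad and angle between the x axis of cover and the x axis of board, either way round below 0.2 rad and linear speed of cover below 0.03 m/s), for 0.2 s.
4. the weight stands on the cover (horizontal distance between weight and cover below 0.01 m and z of weight in the frame of cover between 0.011 and 0.017 m and angle between weight's own z axis and vertical below 0.1 rad and linear speed of weight below 0.03 m/s), for 0.2 s.
At the end, for the whole second after the job is handed in: Heat sink on the nest floor (12 mm of its centre), board on sink, cover on board, weight on cover (each centre within 10 mm of the piece below); seated to 3 mm, level to 0.1 rad, long sides of sink, board, cover within 0.2 rad of parallel to the piece below; released, at rest (all of step 1 and all of step 2 and all of step 3 and all of step 4); the robot touches nothing.
It fails at once if the flux jar, the solder spool or the screwdriver is moved by more than 20 mm (distance of any of flux_jar, spool, screwdriver from where it was at the start of the episode above 0.02 m).
It fails at once if a piece is dropped (free of the fingers at over 0.6 m/s: a fall of about 18 mm) ((linear speed of heat_sink above 0.6 m/s and contact force between the fingers and heat_sink below 0.05 N) or (linear speed of board above 0.6 m/s and contact force between the fingers and board below 0.05 N) or (linear speed of cover above 0.6 m/s and contact force between the fingers and cover below 0.05 N) or (linear speed of weight above 0.6 m/s and contact force between the fingers and weight below 0.05 N)).
It also fails if it takes over 128 s, if anything falls off the work surface, if the arm or the gripper's body presses on something with over 40 N, if the wrist force passes 120 N, or if a joint passes its speed limit or range.

## Working session

There is one attempt and no reset: what is moved stays moved. The work goes in short steps, each a Python script; the robot and the scene stay as the last script left them, time stands still between calls to the robot, and variables do not carry over. Pictures are saved under pics/ and viewed, at most 14 in all, crops included, and the job is handed in when it is done.

```bash
ls; mkdir -p pics; python3 - <<'E'
from bench import manip
import cv2, numpy as np
for c in ("top","side"):
    p,d=manip.grab_frame(c); cv2.imwrite(f"pics/{c}0.png",p[:,:,::-1]); np.save(f"{c}0.npy",d); np.save(f"{c}0p.npy",p)
    k=manip.get_calibration(c); print(c,k)
    for n in ["nest","heat_sink","board","cover","weight","flux_jar","spool","screwdriver","vise"]:
        print(n,[(np.round(r["at"],3).tolist(),round(r["confidence"],2)) for r in manip.look_for(c,n)])
print(manip.current_time())
E
```

```text
pics
top {'camera_matrix': array([[379.44883262,   0.        , 324.1734314 ],
       [  0.        , 379.44883262, 198.6256192 ],
       [  0.        ,   0.        ,   1.        ]]), 'k1': 0.029882730103486257, 'R': array([[-0.01437948, -0.99966224,  0.02164789],
       [-0.99141322,  0.01143991, -0.13026491],
       [ 0.12997327, -0.02333514, -0.99124287]]), 't': array([-0.04859352,  0.59136157,  1.11000349])}
nest [([0.607, -0.113, 0.013], 0.84)]
heat_sink [([0.585, -0.336, 0.024], 0.82), ([0.408, -0.44, 0.034], 0.72)]
board [([0.414, 0.259, 0.011], 0.69)]
cover [([0.432, -0.284, 0.014], 0.76)]
weight [([0.448, 0.103, 0.02], 0.49)]
flux_jar [([0.443, -0.069, 0.04], 0.63)]
spool [([0.578, 0.336, 0.04], 0.6)]
screwdriver [([0.836, 0.029, 0.023], 0.86)]
vise [([0.614, 0.139, 0.033], 0.92)]
side {'camera_matrix': array([[505.64629525,   0.        , 330.62448398],
       [  0.        , 505.64629525, 201.69140028],
       [  0.        ,   0.        ,   1.        ]]), 'k1': -0.06517022526210339, 'R': array([[-0.88682117, -0.46173765, -0.01861592],
       [-0.27359554,  0.55708459, -0.78409326],
       [ 0.37241602, -0.69025727, -0.62036377]]), 't': array([0.51152445, 0.22683988, 1.00935643])}
nest [([0.611, -0.102, 0.011], 0.97), ([0.582, -0.321, 0.029], 0.3)]
heat_sink [([0.579, -0.322, 0.025], 0.75), ([0.408, -0.426, 0.034], 0.56)]
board [([0.405, 0.26, 0.012], 0.66)]
cover [([0.425, -0.274, 0.012], 0.65)]
weight [([0.441, 0.114, 0.019], 0.53)]
flux_jar [([0.441, -0.058, 0.035], 0.61)]
spool [([0.577, 0.339, 0.039], 0.7)]
screwdriver [([0.828, 0.04, 0.019], 0.79)]
vise [([0.608, 0.15, 0.033], 0.97), ([0.829, 0.04, 0.016], 0.18)]
1.0
```

View pics/top0.png

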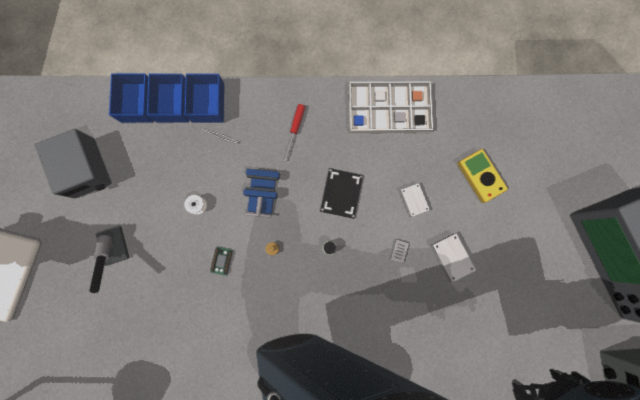

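View pics/side0.png

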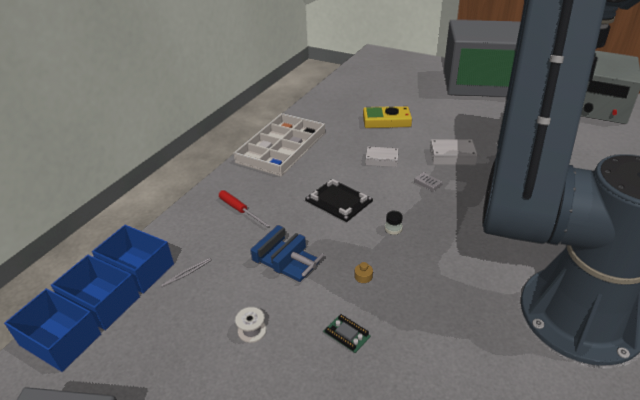

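The heat sink has two candidates: A at (415,199), about 30x20 px with its top at z≈24 mm, and B at (453,256), visibly larger with its top at z≈34 mm. A fits the 90x60x25 description. I'll confirm this with a wrist crop and the measured size.

```bash
cat > h.py <<'E'
from bench import manip
import cv2, numpy as np
def down(yaw):  # tool z down, tool y along the world direction yaw+90deg
    c,s=np.cos(yaw),np.sin(yaw)
    return np.array([[-c,-s,0],[-s,c,0],[0,0,-1.]])
def best(pos,yaw):
    """of the two equivalent half turns, the one with least last-joint deflection"""
    o=[]
    for a in (yaw,yaw+np.pi):
        q=manip.inverse_kinematics(pos,down(a))
        if q is not None: o.append((abs(q[5]),a))
    return min(o)[1]
def shot(cam,file=None):
    k=manip.get_calibration(cam); p,d=manip.grab_frame(cam)
    if file: cv2.imwrite(f"pics/{file}.png",p[:,:,::-1])
    return k,p,d
def cloud(k,d):
    v,u=np.indices(d.shape); K=k["camera_matrix"]
    x=cv2.undistortPoints(np.stack([u,v],-1).reshape(-1,1,2).astype(float),K,np.array([k["k1"],0,0,0,0.]))[:,0]
    z=d.reshape(-1,1); P=np.hstack([x*z,z])
    W=(P-k["t"])@k["R"]; W[z[:,0]<=0]=np.nan
    return W.reshape(*d.shape,3)
def rect(W,c,rad,lo,hi):
    """min-area rectangle (centre, long, short, yaw of long side), height of the points in a height band"""
    m=(np.hypot(W[...,0]-c[0],W[...,1]-c[1])<rad)&(W[...,2]>lo)&(W[...,2]<hi)
    m=cv2.morphologyEx(m.astype(np.uint8),cv2.MORPH_OPEN,np.ones((3,3)))
    n,l,st,_=cv2.connectedComponentsWithStats(m)
    m=l==1+np.argmax(st[1:,4])
    P=W[m]; (x,y),(w,h),a=cv2.minAreaRect((P[:,:2]*1000).astype(np.float32))
    if w<h: w,h,a=h,w,a+90
    a=(np.radians(a)+np.pi/2)%np.pi-np.pi/2
    return np.array([x,y])/1000,w,h,a,np.median(P[:,2])*1000,len(P)
def project(k,X):
    r,_=cv2.Rodrigues(k["R"])
    return cv2.projectPoints(np.array(X,float).reshape(-1,1,3),r,k["t"],k["camera_matrix"],np.array([k["k1"],0,0,0,0.]))[0][:,0]
E
python3 - <<'E'
from h import *
R=manip.current_tcp_rot(); p=manip.current_ee_pos(); k=manip.get_calibration("wrist")
C=-k["R"].T@k["t"]; print("tcp R",R.round(2).tolist()); print("cam in tcp",R.T@(C-p),"axis in tcp",(R.T@k["R"].T).round(3).tolist())
d=np.load("top0.npy"); W=cloud(manip.get_calibration("top"),d)
for n,c,lo,hi in [("sinkA",(.585,-.33),.015,.035),("sinkB",(.408,-.43),.02,.045),("board",(.41,.26),.006,.02),("cover",(.43,-.28),.007,.025),("weight",(.445,.105),.01,.03)]:
    print(n,rect(W,c,.08,lo,hi))
for y in (0,np.pi): print(y,manip.inverse_kinematics([.585,-.33,.3],down(y)))
E
```

```text
tcp R [[0.97, 0.25, -0.0], [0.25, -0.97, -0.0], [-0.0, 0.0, -1.0]]
cam in tcp [ 0.06627062  0.00064835 -0.14303273] axis in tcp [[0.001, -0.967, -0.257], [1.0, 0.001, 0.001], [-0.001, -0.257, 0.967]]
sinkA (array([ 0.58690924, -0.33582935]), 89.57905578613281, 61.52064514160156, np.float64(0.3332266332365923), np.float64(25.13819380751537), 576)
sinkB (array([ 0.40996982, -0.44196869]), 123.92703247070312, 82.51641082763672, np.float64(0.43062698970579216), np.float64(33.757840444206906), 1166)
board (array([0.41026703, 0.25805807]), 68.7293701171875, 50.30421829223633, np.float64(-0.19598202461893166), np.float64(12.241667838648967), 259)
cover (array([ 0.43102716, -0.28412076]), 63.93248748779297, 40.67283630371094, np.float64(-0.33567188117047575), np.float64(14.005159176805938), 270)
weight (array([0.44489749, 0.10252083]), 36.59379196166992, 35.92778778076172, np.float64(1.5482506707965582), np.float64(22.543856598966318), 110)
0 [-5.82893051e-01  5.28181703e-01  1.21382015e+00 -4.44089210e-16
  1.39959080e+00 -2.15368938e+00]
3.141592653589793 [-5.82893051e-01  5.28181703e-01  1.21382015e+00 -4.44089210e-16
  1.39959080e+00  9.87903276e-01]
```

```bash
python3 - <<'E'
from h import *
spec={"cover":((.431,-.284),.007,.025),"sinkA":((.587,-.336),.015,.035),"nest":((.607,-.11),.0155,.03),"weight":((.445,.103),.01,.03),"board":((.41,.258),.007,.02)}
for n,(c,lo,hi) in spec.items():
    for i,dx in enumerate((.02,.05)):
        pos=[c[0]+dx,c[1],.25-.03*i]
        (manip.move_ptp if i==0 else lambda p,o:manip.move_l(p))(pos,down(np.pi))
        k,p,d=shot("wrist",f"{n}_{i}"); W=cloud(k,d); np.save(f"{n}_{i}.npy",W)
        r=rect(W,c,.1 if n=="nest" else .075,lo,hi)
        print(n,i,r[0].round(4),*[round(float(v),3) for v in r[1:]], project(k,[[*c,.02]]).round()[0], [np.round(f["at"],3).tolist() for f in manip.look_for("wrist",n.replace("A","").replace("sink","heat_sink"))][:2])
print(manip.current_time())
ims=[cv2.resize(cv2.imread(f"pics/{n}_0.png"),(400,250),interpolation=cv2.INTER_AREA) for n in ("sinkA","nest","weight","board")]
cv2.imwrite("pics/mos.png",np.vstack([np.hstack(ims[:2]),np.hstack(ims[2:])]))
E
```

```text
cover 0 [ 0.4326 -0.2841] 64.024 40.097 -0.322 14.146 1493.0 [320. 190.] [[0.436, -0.284, 0.011]]
cover 1 [ 0.4327 -0.2842] 64.196 40.028 -0.321 14.023 1672.0 [320. 220.] [[0.436, -0.286, 0.013], [0.586, -0.334, 0.025]]
sinkA 0 [ 0.5889 -0.3364] 90.303 59.972 0.339 25.105 3340.0 [320. 190.] [[0.43, -0.438, 0.032]]
sinkA 1 [ 0.5884 -0.3366] 91.572 60.167 0.341 25.019 3692.0 [321. 220.] [[0.589, -0.336, 0.024], [0.454, -0.432, 0.032]]
nest 0 [ 0.6544 -0.1541] 22.112 21.872 1.35 20.067 164.0 [319. 191.] [[0.619, -0.11, 0.008]]
nest 1 [ 0.6545 -0.1542] 21.788 21.773 -0.208 20.083 185.0 [320. 220.] [[0.62, -0.114, 0.006]]
weight 0 [0.4466 0.1032] 38.852 38.499 0.036 22.026 595.0 [320. 191.] [[0.448, 0.103, 0.02]]
weight 1 [0.4469 0.1034] 38.672 38.653 0.015 21.861 667.0 [320. 220.] [[0.451, 0.103, 0.021]]
board 0 [0.4119 0.2568] 36.397 24.002 -0.211 12.045 512.0 [320. 190.] [[0.412, 0.257, 0.009]]
board 1 [0.4118 0.2568] 36.171 24.015 -0.208 11.975 565.0 [320. 220.] [[0.411, 0.258, 0.008]]
9.0083
```

View pics/mos.png

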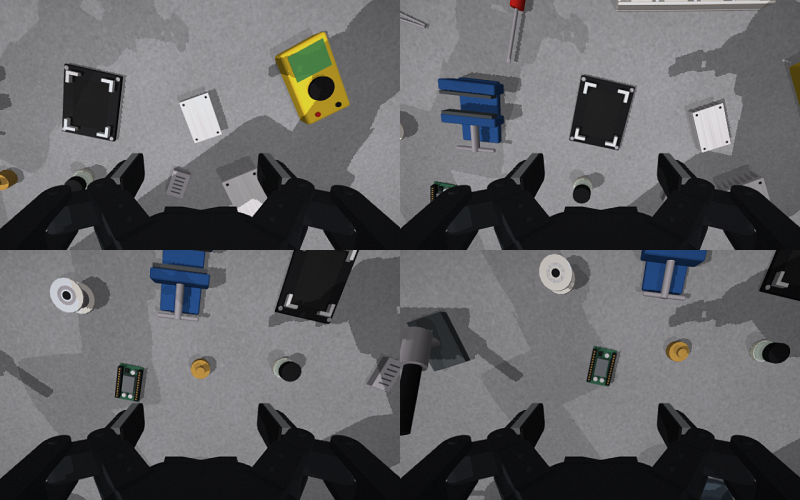

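```bash
python3 - <<'E'
from h import *
W=np.load("sinkA_0.npy"); m=W[...,2]>.2; tz=W[m]
print("open finger low end below tcp 0.25:",np.percentile(tz[:,2],[0,.5,2,5]), "y range near low", tz[tz[:,2]<np.percentile(tz[:,2],5)][:,1].min()+.336,tz[tz[:,2]<np.percentile(tz[:,2],5)][:,1].max()+.336)
for i in (0,1):
    W=np.load(f"nest_{i}.npy")
    r=rect(W,(.615,-.112),.1,.007,.03); print("plate",r)
    m=(np.hypot(W[...,0]-.615,W[...,1]+.112)<.09)&(W[...,2]>.017)&(W[...,2]<.03)
    print("brackets",cv2.minAreaRect((W[m][:,:2]*1000).astype(np.float32)))
    m=(np.hypot(W[...,0]-.615,W[...,1]+.112)<.03); print("floor",np.median(W[m][:,2]))
im=cv2.imread("pics/sinkA_0.png"); cv2.imwrite("pics/crop.png",cv2.resize(im[110:390,240:500],None,fx=2,fy=2))
E
```

```text
open finger low end below tcp 0.25: [0.26255622 0.2677473  0.27551977 0.28698671] y range near low -0.05706670471650627 0.056084695931636674
plate (array([ 0.61477722, -0.11146358]), 139.71078491210938, 109.98442840576172, np.float64(-0.2203512801737011), np.float64(10.441954007849903), 8849)
brackets ((614.6432495117188, -111.40969848632812), (87.92448425292969, 118.13005065917969), 77.35736846923828)
floor 0.3327319128651714
plate (array([ 0.6142392 , -0.11142568]), 141.14535522460938, 110.20155334472656, np.float64(-0.21840038151716357), np.float64(10.421689917183237), 9801)
brackets ((614.029052734375, -111.49070739746094), (88.0581283569336, 119.32315826416016), 77.49304962158203)
floor 0.010523898405287682
```

View pics/crop.png

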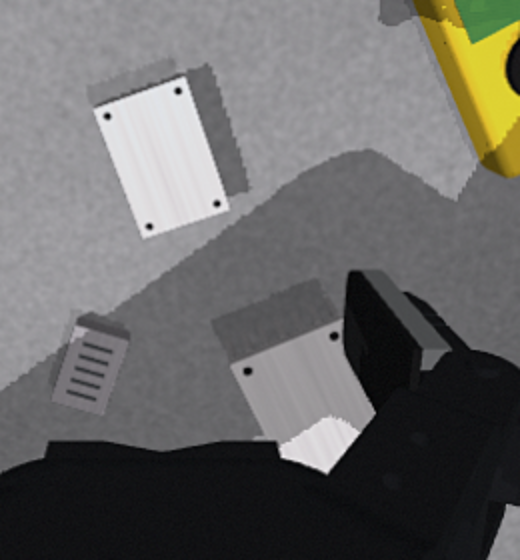

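The crop confirms it. A, at about (160,155), is whole with 4 holes and measures 90x60x25. B, at about (310,390), measures 124x82x34 and isn't wanted. The nest is at (0.6145,-0.1115) with yaw -0.219.

```bash
cat >> h.py <<'E'
def pick(c,yaw,z,effort=40,pre=1.0):
    manip.set_gripper(pre); a=best([*c,.12],yaw)
    manip.move_ptp([*c,.12],down(a)); manip.move_l([*c,z],max_speed=.1)
    manip.set_gripper(0.,effort); manip.dwell(.2)
    print("width",manip.current_grip_width(),"force",manip.current_grip_force(),"t",manip.current_time())
    manip.move_l([*c,z+.12],max_speed=.12)
    print("lifted width",manip.current_grip_width())
    return a
def place(c,yaw,z,h,opening=1.0):
    """z: TCP height at the pick, h: height of the seat"""
    a=best([*c,.15],yaw)
    manip.move_ptp([*c,z+h+.09],down(a)); manip.move_l([*c,z+h+.004],max_speed=.08); manip.dwell(.3)
    f0=manip.current_force()[2]; zz=z+h+.004
    while zz>z+h-.002:
        zz-=.0005; manip.move_l([*c,zz],max_speed=.01)
        f=manip.current_force()[2]-f0
        if abs(f)>4: break
    print("touch dz",zz-z-h,"df",f)
    manip.dwell(.2); manip.set_gripper(opening); manip.dwell(.2)
    manip.move_l([*c,zz+.12],max_speed=.12); print("t",manip.current_time())
def look(c,n,lo,hi,rad=.075,i=0):
    manip.move_ptp([c[0]+.02,c[1],.25],down(np.pi)); k,p,d=shot("wrist",n); W=cloud(k,d); np.save(n+".npy",W)
    r=rect(W,c,rad,lo,hi); print(n,r); return r
E
python3 - <<'E'
from h import *
pick((.5887,-.3365),.340,.001)
place((.6145,-.1115),-.219,.001,.010)
look((.6145,-.1115),"after1",.028,.045)
E
```

```text
width 0.6897580146588904 force 44.30052012205124 t 13.3333
lifted width 0.6905027648901753
touch dz -5.204170427930421e-18 df 9.603593518814304
t 20.85
after1 (array([ 0.61486737, -0.1110696 ]), 90.27496337890625, 59.87062072753906, np.float64(-0.21904859492648932), np.float64(35.099972282025995), 3509)
```

```bash
python3 - <<'E'
from h import *
c=(.6149,-.1111)
pick((.4119,.2568),-.209,.001,30)
place(c,-.219,.001,.035)
look(c,"after2",.042,.06)
W=np.load("after2.npy"); m=(np.hypot(W[...,0]-c[0],W[...,1]-c[1])<.06)&(W[...,2]>.044)&(W[...,2]<.055)
print(cv2.minAreaRect((W[m][:,:2]*1000).astype(np.float32)))
E
```

```text
width 0.574046242901005 force 30.482574105262756 t 25.575
lifted width 0.5736371003230081
touch dz 0.0 df 7.880354705494201
t 34.35
after2 (array([ 0.62012469, -0.11178635]), 36.43656539916992, 23.96871566772461, np.float64(-0.21760675951231967), np.float64(47.11068711485557), 615)
((620.041015625, -111.82949829101562), (49.9997673034668, 70.10616302490234), 77.58466339111328)
```

View pics/after2.png

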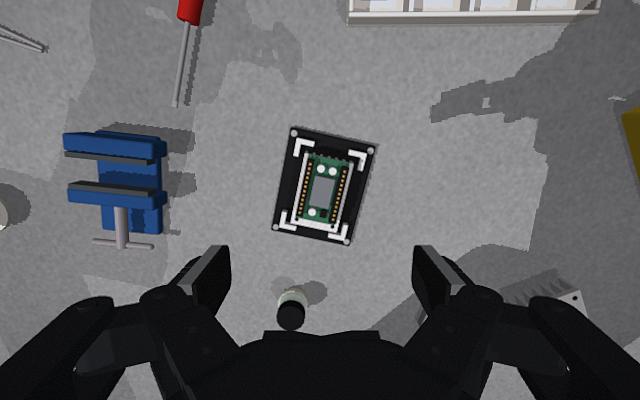

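The board is level with its top at z=47 mm, but it sits 5 mm too far along x (module at about (322,192)). That's within tolerance but not centred. I suspect a half-turn flip between pick and place, so I'll check that and move the board over.

```bash
python3 - <<'E'
from h import *
for n,c,y in [("sink",(.5887,-.3365),.34),("nest",(.6149,-.1111),-.219),("board",(.4119,.2568),-.209),("cover",(.4327,-.2842),-.3215),("weight",(.4468,.1033),0)]:
    print(n,best([*c,.12],y), [None if (q:=manip.inverse_kinematics([*c,.12],down(y+k*np.pi))) is None else round(q[5],2) for k in (-1,0,1)])
c=np.array([.6149,-.1111]); b=np.array([.6200,-.1118]); a=best([*b,.15],-.219); s=c-b
manip.set_gripper(1.0); manip.move_ptp([*b,.10],down(a)); manip.move_l([*b,.0365],max_speed=.08)
manip.set_gripper(0,25); manip.dwell(.2); manip.move_l([*b,.0405],max_speed=.03)
manip.move_l([*c,.0405],max_speed=.03); manip.dwell(.2); manip.move_l([*c,.0363],max_speed=.02); manip.dwell(.2)
manip.set_gripper(1.0); manip.dwell(.2); manip.move_l([*c,.15],max_speed=.12)
look(c,"after2b",.042,.06); print(manip.current_time())
W=np.load("after2b.npy"); m=(np.hypot(W[...,0]-c[0],W[...,1]-c[1])<.06)&(W[...,2]>.044)&(W[...,2]<.055)
print(cv2.minAreaRect((W[m][:,:2]*1000).astype(np.float32)))
m=(np.hypot(W[...,0]-c[0],W[...,1]-c[1])<.07)&(W[...,2]>.03)
print("sink",cv2.minAreaRect((W[m][:,:2]*1000).astype(np.float32)))
E
```

```text
sink 3.481592653589793 [np.float64(0.64), np.float64(-2.5), np.float64(0.64)]
nest 2.9225926535897933 [np.float64(1.54), np.float64(-1.61), np.float64(1.54)]
board -0.209 [np.float64(2.24), np.float64(-0.9), np.float64(2.24)]
cover 2.820092653589793 [np.float64(1.22), np.float64(-1.92), np.float64(1.22)]
weight 0 [np.float64(1.7), np.float64(-1.45), np.float64(1.7)]
after2b (array([ 0.61521881, -0.11070726]), 36.36962890625, 23.98224449157715, np.float64(-0.21842621417973795), np.float64(47.00151083353145), 612)
40.9667
((614.9513549804688, -110.71226501464844), (50.027713775634766, 70.52596282958984), 77.5778579711914)
sink ((615.7880859375, -108.63277435302734), (134.7333221435547, 91.8152084350586), 78.42271423339844)
```

The flip is confirmed, and the board is now centred. Next is the cover, keeping the same half for pick and place.

```bash
python3 - <<'E'
from h import *
c=(.6151,-.1107)
pick((.4327,-.2842),-.3215,.001,30)
place(c,-.2185,.001,.047)
r=look(c,"after3",.054,.07)
off=np.hypot(*(r[0]-c)); print("off",off)
if off<.004 and abs(r[4]-61)<1.5:
    import h; h.best=lambda p,y:np.pi+y
    pick((.4468,.1033),-.2185,.003,50)
    place(r[0],-.2185,.003,.061)
    look(c,"after4",.076,.09)
    k,p,d=shot("side","side_end"); k,p,d=shot("top","top_end")
    for n in ("flux_jar","spool","screwdriver"): print(n,[np.round(f["at"],3).tolist() for f in manip.look_for("top",n)][:1])
print(manip.current_time())
E
python3 - <<'E'
import cv2,os
os.chdir("pics")
a=cv2.imread("after4.png")
if a is not None: cv2.imwrite("fin.png",cv2.hconcat([cv2.resize(a[100:260,240:400],(400,400)),cv2.resize(cv2.imread("side_end.png")[130:290,260:420],(400,400))]))
E
```

```text
width 0.4574092935306241 force 30.680304765701294 t 44.35
lifted width 0.4551846810414041
touch dz 0.0 df 5.735331350384669
t 52.0917
after3 (array([ 0.61508618, -0.1102698 ]), 64.23600769042969, 39.919166564941406, np.float64(-0.21690741341006525), np.float64(61.06890909292047), 1910)
off 0.0004304235913282098
width 0.44601578704380135 force 49.31979394052178 t 56.0167
lifted width 0.4425750555230577
touch dz 0.0 df 7.606454820858442
t 63.825
after4 (array([ 0.61485181, -0.10986142]), 38.844642639160156, 37.68914031982422, np.float64(-0.005213537307993121), np.float64(82.99686662232477), 802)
flux_jar []
spool [[0.578, 0.336, 0.037]]
screwdriver [[0.835, 0.023, 0.022]]
64.5083
```

View pics/fin.png

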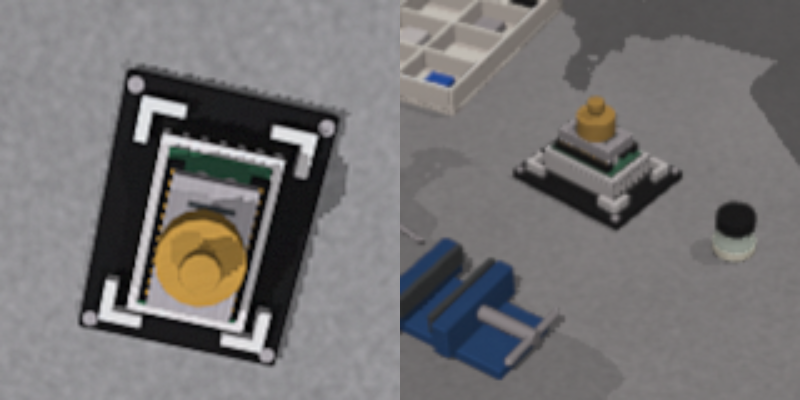

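The stack is complete: sink, board, cover and weight all sit at the right heights (35, 47, 61 and 83 mm) and are centred within about 1 mm. The weight only looks off-centre because of the camera tilt. The flux jar shows undisturbed in the side view.

```bash
python3 -c "
from bench import manip
print(manip.sign_off())"
```

```text
the job is handed in; nothing more can be done
None
```

The power module is stacked in the nest (heat sink, board, cover, weight), each piece measured within about 1 mm of centre, and the job was handed in after about 65 s; the verdict wasn't reported back.

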